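Lock the levelling screw of the can rack

ROBOT

A 6-joint arm with a two-finger parallel gripper is mounted at the origin on the work surface. World frame = base frame: x ahead of the robot, y to its left, z up, the work surface at z = 0. Lengths are in m, angles in degrees, forces in N, time in s.
With the tool pointing down it reaches from about 0.35 to 0.875 m from the base axis. Payload 4.2 kg.
Tool frame: the origin (TCP) lies on the centre line of the jaws, within the pads' length; the fingertips stand 19 mm ahead of it and the grasp point (between the pads) is the TCP; z points along the fingers, y is the line along which they close (so a half turn about z gives the same grasp; the last joint's range is limited). The gripper opens to 87 mm and grips with 3 to 60 N. Pads are 19 mm wide; open, the fingers measure 117 mm over their backs; the gripper's body (75 mm by 190 mm) begins 51 mm behind the grasp point.
Start: joints at [87.41, 22.042, 0.453, 0, -68.411, -14.817], TCP at [0.187, 0.596, 0.242] pointing down, gripper open.
Joint ranges: [-179.83, 179.83], [-69.29, 118.12], [-61.27, 80.66], [-181.25, 117.63], [-171.15, -9.14], [-177.46, 177.46]. Speed limits (degrees/s): [159.86, 159.86, 180, 180, 180, 180].

INTERFACE

Orientations are given as a 3x3 rotation matrix whose columns are the frame's x, y, z axes.
In Python, from station import sense, capture, finish_job, search_frame, masks_of gives the robot as it stands.
- The arm moves only by the tool drive_tool, never from a script. Its argument "rows" is a list of rows, each a list of 7 numbers: the opening in per cent of the stroke, from 0 (shut) to 100 (fully open), then the shift along the world's x, y, z in mm, then the turn, a rotation vector about the world's x, y, z in rad. In form: [[fingers, dx, dy, dz, wx, wy, wz], ...]. A call has 1 to 5 rows; each row shifts and turns the commanded pose from where the row before left it; what a row does not reach is not made up. A row lasts 1/12 s, in which the tool goes at most 41.7 mm and 7.16 degrees, less where a joint would pass 70% of its speed; a pose out of reach is approached as far as the arm can. A call is refused whole if a number of a shift passes 41.7 or a number of a turn 0.125, either way. A call with a gripper value outside its range is refused whole. The fingers move at their own pace and stop on an object; the grip force is fixed at half the most. Time passes only in rows, so rows that do not move let the fingers close. It gives the time, the measured TCP pose, the force, the opening and the grip force at its end, in the units of the state.
- sense(): the state, without advancing time (a new reading comes with each control period).
- capture(name): name is "scene" or "top" or "wrist"; returns a dict with "frame" (420x560x3 uint8, red, green, blue), "z_map" (420x560 float32, m along the optical axis (not along the pixel's ray), 0 where there is no reading), "fx", "fy", "cx", "cy" (pixels), "R" (3x3) and "t" (3): a world point X has camera coordinates R X + t; the wrist camera has in their place "T_tool_cam" (4x4, takes a point from camera to tool coordinates, whose origin is the TCP and whose axes are the flange's). Camera axes: x right, y down, z forward; pixel columns grow to the right and rows downward; lengths in m; the calibration is good to about 2 mm. The wrist camera is an equidistant fisheye: a pixel r from the principal point sees the ray r / f radians off the axis. A picture is of the moment at which its call begins: read the wrist's pose just before it.
- finish_job(): hands the job in; it is judged then, once.
Trained networks look in a picture, given as the dict that the camera call returned (one of the last four; its "shot" number tells which), for a name from the list of things; names that differ only in an ending like _2 or _b are one class to them, and where a whole thing is asked for, a point or a joint stands for the part that bears it (a point fixed in the world has none). Each returns a list of dicts, best first, with "p" (0 to 1); they miss things now and then, are a little off and sometimes report something else, mostly with a low value. They report only what shows in the picture. A call takes as long as a camera call.
- search_frame(label, picture): "xy" ([column, row] in pixels, amid what is visible of it).
- masks_of(label, picture): "region" (420x560 bool, what is visible of it) and "xy" ([column, row] in pixels, amid what is visible of it).
The state is a dict: "time_s": time; "joints": joint angles; "joint_velocities": joint speeds; "effort": joint torques, N m; "tcp_pos": TCP position; "ee_rot": TCP orientation; "wrist_force": force on the tool from outside, world axes, zero at the start; "moment": the same for the moment, N m; "gripper_width": opening from 0.0 (shut) to 1.0 (fully open); "gripper_force": force on a finger pad.
Only numpy, scipy, OpenCV 4.12 (cv2) and the standard library are available. Lean on these libraries where they do the work, as an engineer would, in place of code of your own. Each camera call takes 0.05 s, during which the arm holds its last target. There are 200 camera calls.

TASK

The levelling screw of the can rack is set; lock it with its jam nut (the hexagon nut with a lever). Fit the holding key over the screw's square head, fully down, with its arm just beside the stop pin so that the pin will stop it turning clockwise; then push the jam nut's lever clockwise (seen from above) until the nut is firmly tight, with a steady push of about 15 N and never over 25 N, without losing the screw's setting. Leave the key on the screw and the other goods on the table where they are.

Things in the scene. Friction and masses are not known exactly. Their poses are not given: they have to be found in the camera images.
- rack: Fixed sloping can rack. Origin on the table, on the levelling screw's vertical axis; z up, x along the tray, away from the robot. Steel ear x -50 to 68, y -95 to 95, top 50 mm high; tray from x = 62 mm, its tins 125 (near) to 160 mm high. An upright stop pin, 12 mm thick, stands on the ear at x 17.5, y 75 mm, 143 mm high. Position and yaw vary.
- screw (a joint): Turn of the screw, rad, clockwise from above positive. 0: head square to the rack's x, y. Starts within 0.04 of 0; setting kept within +-0.3. It turns stiffly (0.25 N m): unheld, it is dragged round once the nut bears, and the setting is lost. With the key on it drifts 0.1 to 0.25 before the arm meets the pin and play is taken up.
- screw_head (a point): Centre of the top of the screw's 28 mm square steel head, 131 mm above the table; the head is 26 mm tall, its top 6 mm a round taper from 28 to 21 mm across. Axes turn with the screw (parallel to the rack's at joint 0).
- nut_knob (a point): Centre of the upright black knob at the end of the jam nut's lever: 18 mm thick, 76 to 126 mm above the table (this point at 104 mm), 90 mm from the screw's axis. Push it sideways round its circle. It starts on the ear's -y side, runs freely (1 N) clockwise for 0.6 to 1.3 rad, differently each time, until the nut bears, then 0.1 to 0.25 more as the screw is caught, ending towards -x.
- key_tab (a point): Loose steel holding key (280 g), socket down: centre of its upright tab, 14 (key x) by 24 (y) by 37 mm tall, 46.5 mm above the underside; grip it across x. Body 45 mm square, 28 tall; arm 16 wide, 12 thick, level with its top, reaches 92 mm along +y; stub 28 wide to 56 mm along -y. On the screw its axes parallel the rack's: arm along rack +y, on the pin's -x side, 3.5 mm clear.
- key_socket (a point): Centre of the ceiling of the key's square socket (31 mm wide, 20 mm deep, open below), 26.5 mm below the tab's centre. It meets the top of the screw head when the key is fully down; the tab's centre is then 157.5 mm above the table.
- tin: Bystander: standing tin, 74 mm across, 110 mm tall, origin under its centre. It and the key swap sides from run to run.
- tape: Bystander: roll of tape, 84 mm across, 24 mm tall, in front of the ear.
- wrench: Bystander: flat wrench, 150 mm long, in front of the ear; origin under its middle.
- spare_foot: Bystander: spare levelling foot, 52 mm puck with a stud, 72 mm tall, on the table left of the ear.
- key_arm (a point): Point inside the key's arm, 80 mm along +y from the middle of the key, near the arm's free end; beside the stop pin when the key is on right.
- washer (a joint): Wind-up of the spring washer under the nut, rad: how hard the nut has been turned. 0 while loose; firmly tight: above 0.035, which takes 1 N m, or 11 N square to the lever at the knob, with the nut bearing and the screw held. When the lever is let go it springs back to about 0.015 and stays, as the nut keeps its grip.

How it is judged:
By the outcome, as a careful person would: the job done as asked, in the order asked, and still so for the second after the job is handed in, with the robot touching nothing.
It also fails if it takes over 61 s, if anything falls off the work surface, if the arm or the gripper's body presses on something with over 40 N, if the wrist force passes 120 N, or if a joint passes its speed limit or range.

## Working session

There is one attempt and no reset: what is moved stays moved. The work goes in short steps, Python scripts to look and compute and a tool call to move; the robot and the scene stay as the last step left them, time stands still between calls to the robot, and variables do not carry over. Pictures are saved under pics/ and viewed, at most 10 in all, crops included, and the job is handed in when it is done.

Besides the shell and the picture viewer there is one more tool, called after ">>>" in YAML: its name, and indented under it one key for each argument. drive_tool: Moves the arm, as the interface text tells. Its arguments: {"type":"object","properties":{"rows":{"type":"array"}},"required":["rows"]}

```bash
mkdir -p pics; ls; cat > h.py <<'E'
import numpy as np, cv2
from station import sense, capture, finish_job, search_frame, masks_of
def world(pic, uv, z=None):
    u,v=uv; 
    d=pic["z_map"][int(round(v)),int(round(u))] if z is None else z
    c=np.array([(u-pic["cx"])/pic["fx"]*d,(v-pic["cy"])/pic["fy"]*d,d])
    return pic["R"].T@(c-pic["t"])
def cloud(pic, m):
    v,u=np.nonzero(m&(pic["z_map"]>0)); d=pic["z_map"][v,u]
    c=np.c_[(u-pic["cx"])/pic["fx"]*d,(v-pic["cy"])/pic["fy"]*d,d]
    return (c-pic["t"])@pic["R"]
def atz(pic, uv, z):
    r=pic["R"].T@np.array([(uv[0]-pic["cx"])/pic["fx"],(uv[1]-pic["cy"])/pic["fy"],1]); o=-pic["R"].T@pic["t"]
    return o+r*(z-o[2])/r[2]
E
python3 - <<'E'
from h import *
np.set_printoptions(precision=4,suppress=True)
s=sense();print(s)
p=capture("top"); cv2.imwrite("pics/top.png",p["frame"][:,:,::-1])
q=capture("scene"); cv2.imwrite("pics/scene.png",q["frame"][:,:,::-1])
for P,n in((p,"top"),(q,"scene")):
  print(n, -P["R"].T@P["t"])
  for l in ["rack","screw_head","nut_knob","key_tab","key_socket","key_arm","tin","tape","wrench","spare_foot"]:
    for r in masks_of(l,P)[:2]:
        c=cloud(P,r["region"]); print(l,round(r["p"],2),np.round(r["xy"]),r["region"].sum(), np.median(c,0) if len(c) else None, c.max(0) if len(c) else None)
E
```

```text
pics
{'time_s': 0.0, 'joints': array([ 87.4107,  22.0923,   0.3774,  -0.03  , -68.4102, -14.8181]), 'joint_velocities': array([ 0.0549, -0.0559, -0.0445,  0.056 ,  0.0406,  0.0059]), 'effort': array([ -0.0007, -39.0664,  18.7409,   4.2197,   0.011 ,  -0.0002]), 'tcp_pos': array([0.1868, 0.5958, 0.2404]), 'ee_rot': array([[ 0.9541, -0.2993, -0.0006],
       [-0.2993, -0.9541, -0.0022],
       [ 0.0001,  0.0022, -1.    ]]), 'wrist_force': array([ 0.3534, -0.3359,  0.1063]), 'moment': array([0.013 , 0.0015, 0.0509]), 'gripper_force': 0.0, 'gripper_width': 1.0001966953943908}
top [0.3983 0.0371 1.0583]
rack 0.6 [334. 109.] 18041 [ 0.7636 -0.0789  0.1209] [1.5028 0.0539 0.1585]
rack 0.37 [259. 159.] 385 [0.6713 0.0999 0.0112] [0.7027 0.1312 0.0748]
screw_head 0.56 [331. 182.] 522 [ 0.6014 -0.0657  0.075 ] [ 0.6326 -0.039   0.1317]
nut_knob 0.59 [342. 188.] 109 [ 0.5877 -0.0891  0.0725] [ 0.6103 -0.0472  0.1261]
key_tab 0.61 [149. 238.] 819 [0.4631 0.3527 0.0268] [0.5131 0.4369 0.0689]
key_socket 0.76 [149. 241.] 768 [0.4628 0.3522 0.0269] [0.5131 0.4369 0.0689]
key_arm 0.93 [152. 240.] 84
[... 619 characters left out ...]
5]
rack 0.81 [312. 330.] 20527 [ 0.8772 -0.0993  0.1256] [0.9864 0.1339 0.1597]
screw_head 0.68 [267. 256.] 736 [ 0.6134 -0.0754  0.0938] [0.6891 0.0258 0.1327]
nut_knob 0.87 [243. 261.] 327 [ 0.5749 -0.111   0.0754] [ 0.6336 -0.0499  0.1278]
key_tab 0.75 [383. 204.] 670 [0.4758 0.3518 0.0284] [0.5219 0.4706 0.0699]
key_socket 0.84 [384. 204.] 679 [0.4744 0.3519 0.0281] [0.5219 0.4372 0.0699]
key_arm 0.83 [380. 204.] 609 [0.4747 0.3518 0.0288] [0.5182 0.4323 0.0699]
tin 0.67 [129. 274.] 1844 [ 0.5021 -0.3426  0.0795] [ 0.5155 -0.2878  0.1161]
tape 0.68 [275. 249.] 278 [0.4953 0.0222 0.0245] [0.5396 0.0435 0.0308]
wrench 0.93 [207. 269.] 382 [ 0.4799 -0.1624  0.0087] [ 0.5511 -0.1142  0.0142]
```

```bash
python3 - <<'E'
import cv2,numpy as np
a=cv2.imread("pics/top.png")[80:300,100:480]; b=cv2.imread("pics/scene.png")[150:340,80:460]
cv2.imwrite("pics/both.png",cv2.resize(np.vstack([a,b]),None,fx=1.46,fy=1.46,interpolation=cv2.INTER_CUBIC))
E
```

```text
(no output)
```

View pics/both.png

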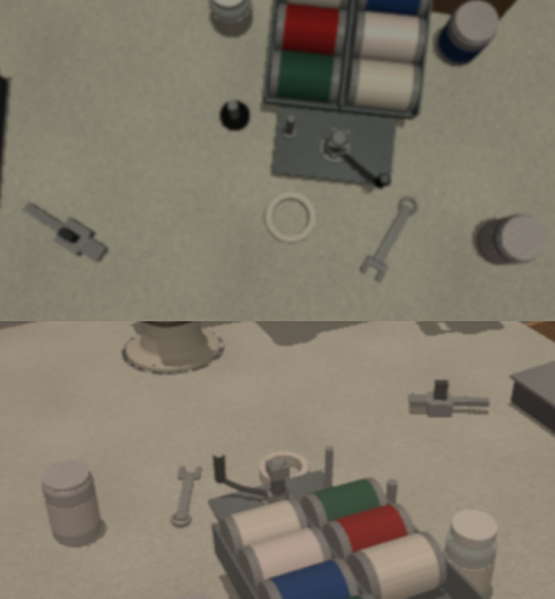

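The crop shows the key at left (tab ~(72,237), arm up-left), the screw head near (338,140), the knob at (383,182) on the -y side, and the pin at (290,122), all in the top view; the wrench, tape, foot and tin stand clear. Now I'll compute poses.

```bash
cat > m.py <<'E'
from h import *
np.set_printoptions(precision=4,suppress=True)
for n in("top","scene"):
    P=capture(n); c=cloud(P,np.ones((420,560),bool))
    k=c[(abs(c[:,0]-.465)<.12)&(abs(c[:,1]-.355)<.12)]
    b=k[(k[:,2]>.014)&(k[:,2]<.036)]; t=k[k[:,2]>.05]
    w=np.linalg.svd(b[:,:2]-b[:,:2].mean(0))[2][0]; w=w*np.sign(w[1])
    print(n,"key body",b.mean(0),"armdir",w,"yaw",np.degrees(np.arctan2(-w[0],w[1])),"extent",np.percentile((b[:,:2]-t[:,:2].mean(0))@w,[1,99]))
    tt=k[k[:,2]>.06]; print(" tab top",len(tt),tt.mean(0),cv2.minAreaRect(tt[:,:2].astype(np.float32)))
    e=c[(abs(c[:,0]-.61)<.16)&(abs(c[:,1]+.06)<.16)]
    ear=e[(e[:,2]>.044)&(e[:,2]<.056)]; print(" ear",cv2.minAreaRect(ear[:,:2].astype(np.float32)), ear[:,2].mean())
    hi=e[(e[:,2]>.09)&(e[:,0]<.665)]
    m=np.zeros((400,400),np.uint8); ij=((hi[:,:2]-[.45,-.25])*1000).astype(int); ok=((ij>=0)&(ij<400)).all(1)
    m[ij[ok,0],ij[ok,1]]=1; m=cv2.dilate(m,np.ones((5,5)))
    N,l=cv2.connectedComponents(m); lab=l[ij[ok,0],ij[ok,1]]
    for i in range(1,N):
        q=hi[ok][lab==i]
        if len(q)>3: print("  blob",len(q),q.mean(0),q.max(0),"top",q[q[:,2]>q[:,2].max()-.006].mean(0))
E
python3 m.py
```

```text
top key body [0.4667 0.3613 0.0263] armdir [0.5089 0.8608] yaw -30.58831032997564 extent [-0.0548  0.0904]
 tab top 67 [0.4633 0.3569 0.0636] ((0.46343129873275757, 0.35718339681625366), (0.02436164766550064, 0.01335873082280159), 62.865631103515625)
 ear ((0.6507297158241272, -0.039952352643013), (0.27496424317359924, 0.18639153242111206), 77.46941375732422) 0.0492082857115801
  blob 44 [ 0.551  -0.1256  0.113 ] [ 0.5617 -0.1199  0.1272] top [ 0.5516 -0.1281  0.1235]
  blob 195 [ 0.6119 -0.0608  0.123 ] [ 0.6285 -0.0461  0.1322] top [ 0.6113 -0.0599  0.1284]
  blob 53 [0.6351 0.0117 0.1271] [0.6415 0.0172 0.1451] top [0.6372 0.0119 0.1415]
  blob 7 [ 0.663  -0.1859  0.0973] [ 0.6649 -0.1842  0.1   ] top [ 0.6628 -0.1862  0.0979]
scene key body [0.4766 0.3611 0.0266] armdir [0.4869 0.8734] yaw -29.138823617875214 extent [-0.0553  0.0911]
 tab top 43 [0.4672 0.3545 0.0652] ((0.4677402973175049, 0.3542030453681946), (0.023959768936038017, 0.021320266649127007), 57.19469451904297)
 ear ((0.6226046681404114, -0.047655582427978516), (0.13415779173374176, 0.2918756306171417), 1.2875685691833496) 0.05153604305064183
  blob 119 [ 0.5616 -0.1324  0.1101] [ 0.5682 -0.1215  0.1276] top [ 0.5616 -0.1329  0.125 ]
  blob 271 [ 0.6215 -0.0658  0.1179] [ 0.6338 -0.0481  0.1336] top [ 0.6202 -0.0658  0.1292]
  blob 123 [0.6428 0.0083 0.1213] [0.6478 0.0165 0.1467] top [0.641  0.0093 0.144 ]
  blob 5 [ 0.663  -0.1883  0.0985] [ 0.6648 -0.187   0.1003] top [ 0.663  -0.1883  0.0985]
```

>>> drive_tool:
  rows:
    - [60,18.5,-16,-2,0,0,-0.119]
    - [60,18.5,-16,-2,0,0,-0.119]
    - [60,18.5,-16,-2,0,0,-0.119]
    - [60,18.5,-16,-2,0,0,-0.119]
    - [60,18.5,-16,-2,0,0,-0.119]

```text
time_s: 1.62
tcp_pos: [0.2801, 0.5156, 0.2316]
ee_rot: [[0.618, -0.786, 0.0], [-0.786, -0.618, 0.0], [-0.0, -0.0, -1.0]]
wrist_force: [0.3, -0.0, 0.6]
gripper_width: 0.705
gripper_force: 0.0
```

>>> drive_tool:
  rows:
    - [60,18.5,-16,-2,0,0,-0.119]
    - [60,18.5,-16,-2,0,0,-0.119]
    - [60,18.5,-16,-2,0,0,-0.119]
    - [60,18.5,-16,-2,0,0,-0.119]
    - [60,18.5,-16,-2,0,0,-0.119]

```text
time_s: 2.03
tcp_pos: [0.3727, 0.4355, 0.2216]
ee_rot: [[0.071, -0.997, 0.0], [-0.997, -0.071, 0.0], [-0.0, -0.0, -1.0]]
wrist_force: [0.3, -0.0, 0.3]
gripper_width: 0.603
gripper_force: 0.0
```

>>> drive_tool:
  rows:
    - [60,18.5,-16,-2,0,0,-0.119]
    - [60,18.5,-16,-2,0,0,-0.119]
    - [60,18.5,-16,-2,0,0,-0.119]
    - [60,18.5,-16,-2,0,0,-0.119]
    - [60,18.5,-16,-2,0,0,-0.119]

```text
time_s: 2.45
tcp_pos: [0.4653, 0.3555, 0.2116]
ee_rot: [[-0.5, -0.866, 0.0], [-0.866, 0.5, 0.0], [-0.0, -0.0, -1.0]]
wrist_force: [-0.1, 0.5, -0.1]
gripper_width: 0.604
gripper_force: 0.0
```

>>> drive_tool:
  rows:
    - [60,0,0,0,0,0,0]
    - [60,0,0,0,0,0,0]

```text
time_s: 2.62
tcp_pos: [0.4651, 0.3555, 0.2113]
ee_rot: [[-0.496, -0.868, -0.0], [-0.868, 0.496, -0.0], [0.0, 0.0, -1.0]]
wrist_force: [0.6, 0.3, -0.4]
gripper_width: 0.602
gripper_force: 0.0
```

```bash
cat >> h.py <<'E'
def wcloud():
    s=sense(); P=capture("wrist"); v,u=np.mgrid[:420,:560]; x=(u-P["cx"])/P["fx"]; y=(v-P["cy"])/P["fy"]
    th=np.hypot(x,y); k=np.where(th>1e-6,np.tan(np.minimum(th,1.4))/np.maximum(th,1e-9),1); d=P["z_map"]
    c=np.stack([x*k*d,y*k*d,d],-1); T=np.array(P["T_tool_cam"])
    w=(c@T[:3,:3].T+T[:3,3])@s["ee_rot"].T+s["tcp_pos"]; w[(d<=0)|(th>1.3)]=np.nan
    return s,P,w
E
python3 - <<'E'
from h import *
np.set_printoptions(precision=4,suppress=True)
s,P,w=wcloud(); cv2.imwrite("pics/w1.png",P["frame"][:,:,::-1])
print(s["time_s"],s["tcp_pos"],s["joints"],s["ee_rot"],P["T_tool_cam"],P["fx"],P["cx"])
c=w[np.isfinite(w[...,0])]
k=c[(abs(c[:,0]-.465)<.12)&(abs(c[:,1]-.355)<.12)]
b=k[(k[:,2]>.015)&(k[:,2]<.034)]; t=k[(k[:,2]>.055)&(k[:,2]<.075)]
W=np.linalg.svd(b[:,:2]-b[:,:2].mean(0),full_matrices=False)[2][0]; W*=np.sign(W[1])
print(W,np.degrees(np.arctan2(-W[0],W[1])),t.mean(0),len(t),cv2.minAreaRect(t[:,:2].astype(np.float32)))
r=(b[:,:2]-t[:,:2].mean(0)); print(np.percentile(r@W,[1,99]),np.percentile((r@[W[1],-W[0]])[abs(r@W)<20e-3],[1,99]), np.percentile(b[:,2],[5,50,95]))
E
```

```text
2.6167 [0.4651 0.3555 0.2113] [ 53.2327  19.533   -7.8795  -0.0007 -62.6057 -82.9745] [[-0.4961 -0.8683 -0.0002]
 [-0.8683  0.4961 -0.0002]
 [ 0.0003  0.0001 -1.    ]] [[ 0.0014 -0.9623 -0.272   0.075 ]
 [ 1.      0.0015 -0.      0.0005]
 [ 0.0004 -0.272   0.9623 -0.1434]
 [ 0.      0.      0.      1.    ]] 325.19226210127806 277.62660489943994
[0.5046 0.8633] -30.307735146307554 [0.4637 0.3558 0.0647] 406 ((0.46401098370552063, 0.3562467396259308), (0.024112015962600708, 0.013976436108350754), 60.008750915527344)
[-0.054   0.0913] [-0.022   0.0222] [0.0269 0.0281 0.0294]
```

View pics/w1.png

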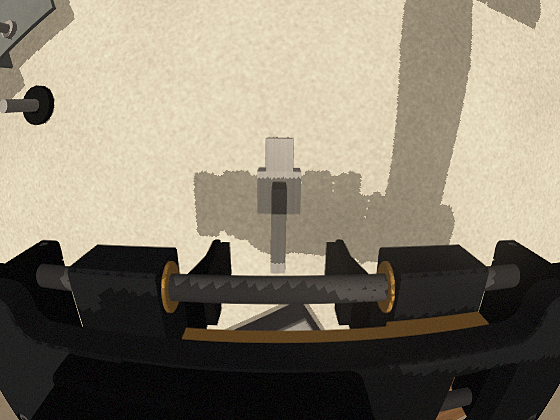

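The key sits centred between the fingers (tab ~(279,195), stub up and arm down), aligned within a degree. Grasp it.

>>> drive_tool:
  rows:
    - [60,-1,0,-35,0,0,0]
    - [60,0,0,-40,0,0,0]
    - [50,0,0,-40,0,0,0]
    - [40,0,0,-30,0,0,0]
    - [30,0,0,-15,0,0,0]

```text
time_s: 3.08
tcp_pos: [0.4608, 0.3554, 0.0476]
ee_rot: [[-0.493, -0.87, -0.005], [-0.87, 0.493, -0.005], [0.006, 0.002, -1.0]]
wrist_force: [-0.5, -0.7, -0.6]
gripper_width: 0.454
gripper_force: 0.3
```

>>> drive_tool:
  rows:
    - [0,0,0,0,0,0,0]
    - [0,0,0,0,0,0,0]
    - [0,0,0,0,0,0,0]
    - [0,0,0,0,0,0,0]
    - [0,0,0,0,0,0,0]

```text
time_s: 3.5
tcp_pos: [0.4635, 0.3571, 0.0523]
ee_rot: [[-0.495, -0.869, 0.001], [-0.869, 0.495, 0.002], [-0.002, -0.0, -1.0]]
wrist_force: [-0.5, 0.9, -1.3]
gripper_width: 0.159
gripper_force: 29.9
```

>>> drive_tool:
  rows:
    - [0,0,0,0,0,0,0]
    - [0,0,0,0,0,0,0]
    - [0,0,0,0,0,0,0]

```text
time_s: 3.75
tcp_pos: [0.4636, 0.3571, 0.0523]
ee_rot: [[-0.495, -0.869, 0.001], [-0.869, 0.495, 0.002], [-0.002, -0.0, -1.0]]
wrist_force: [-0.7, 1.7, 2.1]
gripper_width: 0.153
gripper_force: 30.0
```

>>> drive_tool:
  rows:
    - [0,0,0,15,0,0,0]
    - [0,0,0,35,0,0,0]
    - [0,0,-5,35,0,0,0]
    - [0,3,-20,28,0,0,0.038]
    - [0,3,-30,20,0,0,0.038]

```text
time_s: 4.17
tcp_pos: [0.4699, 0.3026, 0.1866]
ee_rot: [[-0.424, -0.906, 0.002], [-0.906, 0.424, 0.002], [-0.003, -0.001, -1.0]]
wrist_force: [1.5, -0.8, -3.4]
gripper_width: 0.158
gripper_force: 29.9
```

>>> drive_tool:
  rows:
    - [0,3,-36,17,0,0,0.038]
    - [0,3,-36,17,0,0,0.038]
    - [0,3,-36,17,0,0,0.038]
    - [0,3,-36,17,0,0,0.038]
    - [0,3,-36,17,0,0,0.038]

```text
time_s: 4.58
tcp_pos: [0.4829, 0.1191, 0.2692]
ee_rot: [[-0.248, -0.969, -0.003], [-0.969, 0.248, -0.001], [0.002, 0.003, -1.0]]
wrist_force: [0.5, 0.4, -3.6]
gripper_width: 0.157
gripper_force: 29.9
```

>>> drive_tool:
  rows:
    - [0,4,-36,0,0,0,0.038]
    - [0,4,-36,0,0,0,0.038]
    - [0,4,-36,0,0,0,0.038]
    - [0,4,-36,0,0,0,0.038]
    - [0,4,-30,0,0,0,0.038]

```text
time_s: 5.0
tcp_pos: [0.5028, -0.055, 0.2684]
ee_rot: [[-0.061, -0.998, -0.003], [-0.998, 0.061, 0.0], [0.0, 0.003, -1.0]]
wrist_force: [0.8, -0.3, -4.1]
gripper_width: 0.158
gripper_force: 29.9
```

>>> drive_tool:
  rows:
    - [0,2,-10,0,0,0,0]
    - [0,0,0,0,0,0,0]
    - [0,0,0,0,0,0,0]

```text
time_s: 5.25
tcp_pos: [0.5056, -0.0629, 0.2685]
ee_rot: [[-0.064, -0.998, -0.003], [-0.998, 0.064, 0.0], [-0.0, 0.003, -1.0]]
wrist_force: [-0.0, 0.2, -4.7]
gripper_width: 0.157
gripper_force: 29.9
```

```bash
cat > m2.py <<'E'
from h import *
np.set_printoptions(precision=4,suppress=True)
import sys
s,P,w=wcloud(); cv2.imwrite("pics/%s.png"%sys.argv[1],P["frame"][:,:,::-1])
print(s["time_s"],s["tcp_pos"],s["joints"],s["ee_rot"][:,1],s["gripper_width"],s["wrist_force"])
c=w[np.isfinite(w[...,0])]
e=c[(abs(c[:,0]-.61)<.16)&(abs(c[:,1]+.06)<.16)]
ear=e[(e[:,2]>.045)&(e[:,2]<.055)]; print("ear",cv2.minAreaRect(ear[:,:2].astype(np.float32)),ear[:,2].mean())
def near(xy,r,z0,z1):
    q=e[(np.hypot(e[:,0]-xy[0],e[:,1]-xy[1])<r)&(e[:,2]>z0)&(e[:,2]<z1)]; print(len(q),q.mean(0),"rect",cv2.minAreaRect(q[:,:2].astype(np.float32)),cv2.minEnclosingCircle(q[:,:2].astype(np.float32))); return q
print("headtop");near((.615,-.062),.035,.128,.136)
print("head");near((.615,-.062),.035,.107,.136)
print("pintop");near((.638,.0105),.02,.139,.148)
print("knobtop");near((.556,-.13),.025,.122,.131)
E
python3 m2.py w2
```

```text
5.25 [ 0.5056 -0.0629  0.2685] [ 11.1574   9.674  -12.8211  -0.0602 -67.6429 -14.8109] [-0.9979  0.0641  0.0026] 0.15674102456975464 [-0.014   0.2355 -4.713 ]
ear ((0.6286814212799072, -0.07671923190355301), (0.2170431762933731, 0.1337907761335373), 86.62020111083984) 0.05042378980469655
headtop
122 [ 0.6102 -0.0647  0.1296] rect ((0.6134902238845825, -0.0625583827495575), (0.02234402485191822, 0.023622890934348106), 37.72932815551758) ((0.6142919063568115, -0.06231267377734184), 0.012631827034056187)
head
1044 [ 0.6124 -0.0637  0.1234] rect ((0.6148547530174255, -0.06198914349079132), (0.02903243713080883, 0.0295698381960392), 82.23646545410156) ((0.6148617267608643, -0.06226038932800293), 0.020035818219184875)
pintop
0 [nan nan nan] rect ((0.0, 0.0), (0.0, 0.0), 0.0) ((0.0, 0.0), 0.0)
knobtop
96 [ 0.5528 -0.13    0.1242] rect ((0.5548160672187805, -0.12956750392913818), (0.017169993370771408, 0.016403257846832275), 7.343871593475342) ((0.5549696087837219, -0.129128560423851), 0.009067688137292862)m2.py:10: RuntimeWarning: Mean of empty slice.
  q=e[(np.hypot(e[:,0]-xy[0],e[:,1]-xy[1])<r)&(e[:,2]>z0)&(e[:,2]<z1)]; print(len(q),q.mean(0),"rect",cv2.minAreaRect(q[:,:2].astype(np.float32)),cv2.minEnclosingCircle(q[:,:2].astype(np.float32))); return q
  ret = um.true_divide(
```

View pics/w2.png

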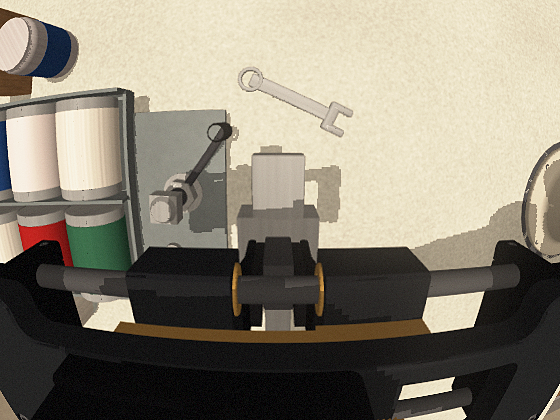

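Screw head at ~(165,208), lever knob at (219,131), and key held square with its stub up. Refine the rack yaw and the held key's offset.

```bash
python3 - <<'E'
from h import *
np.set_printoptions(precision=4,suppress=True)
s,P,w=wcloud(); c=w[np.isfinite(w[...,0])]
def edge(c,ax,side,lo,hi,pc):
    o=1-ax; b=np.arange(lo,hi,.003); X=[];Y=[]
    for a in b:
        q=c[(c[:,o]>=a)&(c[:,o]<a+.003)]
        if len(q)>4: X.append(a+.0015);Y.append(np.percentile(q[:,ax],pc))
    f=np.polyfit(X,Y,1); r=np.array(Y)-np.polyval(f,X); k=abs(r)<.003; f=np.polyfit(np.array(X)[k],np.array(Y)[k],1); return f,k.sum(),r[k].std()
ear=c[(c[:,2]>.047)&(c[:,2]<.054)&(abs(c[:,0]-.6)<.05)&(abs(c[:,1]+.08)<.1)]
f,n,sd=edge(ear,0,0,-.14,-.07,2); print("front edge x=f(y) slope -> yaw",np.degrees(-np.arctan(f[0])),n,sd,"x at y=-.062",np.polyval(f,-.062))
f,n,sd=edge(ear,1,0,.58,.64,2); print("-y edge",np.degrees(np.arctan(f[0])),n,sd, "y at .615",np.polyval(f,.615))
h=c[(c[:,2]>.108)&(c[:,2]<.123)&(np.hypot(c[:,0]-.615,c[:,1]+.062)<.03)]
print("head side",len(h),h.mean(0))
for lab,q in(("-x face",h[h[:,0]<.604]),("-y face",h[h[:,1]<-.073])):
    if len(q)>5:
        _,_,V=np.linalg.svd(q[:,:2]-q[:,:2].mean(0),full_matrices=False); print(lab,len(q),q.mean(0),np.degrees(np.arctan2(V[0][1],V[0][0])))
# held key, in tool frame
k=(c-s["tcp_pos"])@s["ee_rot"]; k=k[(k[:,0]>.0)&(k[:,0]<.065)&(abs(k[:,1])<.03)&(k[:,2]>.018)&(k[:,2]<.03)]
print("key n",len(k),k.mean(0))
for a,b in((.024,.054),(.01,.022)):
    q=k[(k[:,0]>a)&(k[:,0]<b)]
    if len(q)>10: print(a,b,np.percentile(q[:,1],[1,99]),np.median(q[:,2]))
print(np.percentile(k[:,0],99))
st=k[(k[:,0]>.026)&(k[:,0]<.054)]; m=[]
for a in np.arange(.026,.054,.002):
    q=st[(st[:,0]>=a)&(st[:,0]<a+.002)]
    if len(q)>5:m.append((a,(q[:,1].min()+q[:,1].max())/2))
m=np.array(m);print("stub centre slope deg",np.degrees(np.polyfit(m[:,0],m[:,1],1)),m[:,1].mean())
# pin from fixed cams, using head offset correction
for n in("top","scene"):
    Q=capture(n); e=cloud(Q,np.ones((420,560),bool)); e=e[(abs(e[:,0]-.64)<.02)&(abs(e[:,1]-.011)<.02)&(e[:,2]>.07)&(e[:,2]<.15)]
    print(n,len(e),e.mean(0),cv2.minEnclosingCircle(e[:,:2].astype(np.float32)))
E
```

```text
front edge x=f(y) slope -> yaw 2.4831790024260365 17 0.0012778168567238416 x at y=-.062 0.5624409878174228
-y edge -5.699591355678478 21 0.0007287463477953436 y at .615 -0.1549500968789096
head side 232 [ 0.6065 -0.0675  0.1156]
-x face 146 [ 0.6013 -0.0624  0.1155] 85.55174134265864
-y face 109 [ 0.6125 -0.0759  0.1156] 172.41830304809864
key n 5621 [0.0298 0.0006 0.024 ]
0.024 0.054 [-0.0132  0.0143] 0.023985052689252058
0.01 0.022 [-0.0216  0.0228] 0.024072055439204314
0.055860698725696906
stub centre slope deg [-0.1906  0.0416] 0.0005963155084444234
top 9 [0.6401 0.0113 0.1429] ((0.6402456760406494, 0.010852678678929806), 0.004534752108156681)
scene 154 [0.6425 0.0085 0.1129] ((0.6418843865394592, 0.009639949537813663), 0.0075943926349282265)
```

>>> drive_tool:
  rows:
    - [0,0,35,0,0,0,-0.016]
    - [0,0,35,0,0,0,-0.016]
    - [0,0,20,0,0,0,0]
    - [0,0,0,0,0,0,0]
    - [0,0,0,0,0,0,0]

```text
time_s: 5.87
tcp_pos: [0.5062, 0.0292, 0.2696]
ee_rot: [[-0.09, -0.996, -0.0], [-0.996, 0.09, 0.0], [-0.0, 0.0, -1.0]]
wrist_force: [0.2, -0.3, -3.3]
gripper_width: 0.158
gripper_force: 30.0
```

```bash
cat > m3.py <<'E'
from h import *
np.set_printoptions(precision=4,suppress=True)
s,P,w=wcloud(); c=w[np.isfinite(w[...,0])]
print(s["time_s"],s["tcp_pos"],np.degrees(np.arctan2(-s["ee_rot"][1,1],-s["ee_rot"][0,1])))
def circ(n,xy,z0,z1,r):
    q=c[(np.hypot(c[:,0]-xy[0],c[:,1]-xy[1])<r)&(c[:,2]>z0)&(c[:,2]<z1)]
    if len(q)<4: print(n,len(q)); return
    print(n,len(q),q.mean(0),cv2.minEnclosingCircle(q[:,:2].astype(np.float32)),np.percentile(q,[2,98],axis=0)[:,:2].ravel())
    return q
circ("pintop",(.64,.011),.139,.148,.02)
p=circ("pinside",(.64,.011),.06,.135,.02)
circ("headtop",(.615,-.062),.128,.136,.03)
h=circ("head",(.615,-.062),.108,.124,.03)
for lab,q in(("-x face",h[h[:,0]<.604]),("-y face",h[h[:,1]<-.073]),("+y face",h[h[:,1]>-.051])):
    if len(q)>15:
        _,_,V=np.linalg.svd(q[:,:2]-q[:,:2].mean(0),full_matrices=False); print(lab,len(q),q.mean(0),np.degrees(np.arctan2(V[0][1],V[0][0])))
E
python3 m3.py
```

```text
5.8667 [0.5062 0.0292 0.2696] -5.170436536176704
pintop 131 [0.6379 0.011  0.1429] ((0.6383911371231079, 0.015345169231295586), 0.004453068133443594) [0.633  0.006  0.6439 0.0168]
pinside 324 [0.6347 0.0095 0.1012] ((0.6375932693481445, 0.011172632686793804), 0.005763159599155188) [0.6324 0.0054 0.64   0.0159]
headtop 124 [ 0.6099 -0.0615  0.1297] ((0.6144058108329773, -0.06237155571579933), 0.012680687941610813) [ 0.6031 -0.0731  0.6249 -0.0507]
head 186 [ 0.6031 -0.0608  0.1171] ((0.6148573160171509, -0.062399640679359436), 0.019760821014642715) [ 0.5992 -0.0741  0.6256 -0.0475]
-x face 166 [ 0.6012 -0.0604  0.1163] 83.42204016617798
+y face 27 [ 0.6033 -0.0488  0.1161] -1.6471222931450202
```

>>> drive_tool:
  rows:
    - [0,27,-23,0,0,0,0]
    - [0,27,-23,0,0,0,0]
    - [0,27,-23,-10,0,0,0]
    - [0,27,-22,-25,0,0,0]
    - [0,1,0,-25,0,0,0]

```text
time_s: 6.33
tcp_pos: [0.6194, -0.0671, 0.2099]
ee_rot: [[-0.098, -0.995, 0.006], [-0.995, 0.098, -0.001], [0.001, -0.006, -1.0]]
wrist_force: [0.9, 0.2, -4.6]
gripper_width: 0.155
gripper_force: 30.0
```

>>> drive_tool:
  rows:
    - [0,0,0,-12,0,0,0]
    - [0,0,0,0,0,0,0]
    - [0,0,0,0,0,0,0]

```text
time_s: 6.58
tcp_pos: [0.6144, -0.0639, 0.1976]
ee_rot: [[-0.094, -0.996, -0.002], [-0.996, 0.094, -0.001], [0.001, 0.002, -1.0]]
wrist_force: [-0.0, 0.7, -1.9]
gripper_width: 0.155
gripper_force: 30.0
```

>>> drive_tool:
  rows:
    - [0,0,2,-5,0,0,0]
    - [0,0,0,-6,0,0,0]
    - [0,0,0,-4,0,0,0]
    - [0,0,0,-3,0,0,0]
    - [0,0,0,0,0,0,0]

```text
time_s: 7.0
tcp_pos: [0.6142, -0.0608, 0.1798]
ee_rot: [[-0.094, -0.996, -0.001], [-0.996, 0.094, 0.0], [0.0, 0.001, -1.0]]
wrist_force: [0.2, -0.2, -3.5]
gripper_width: 0.159
gripper_force: 30.0
```

>>> drive_tool:
  rows:
    - [0,0.6,-1,-4,0,0,0]
    - [0,0,0,-4,0,0,0]
    - [0,0,0,0,0,0,0]

```text
time_s: 7.25
tcp_pos: [0.6147, -0.062, 0.1713]
ee_rot: [[-0.094, -0.996, -0.002], [-0.996, 0.094, 0.0], [0.0, 0.002, -1.0]]
wrist_force: [-0.7, -0.1, -3.8]
gripper_width: 0.159
gripper_force: 30.0
```

>>> drive_tool:
  rows:
    - [0,0,0,-3,0,0,0]
    - [0,0,0,0,0,0,0]

```text
time_s: 7.42
tcp_pos: [0.615, -0.062, 0.1687]
ee_rot: [[-0.094, -0.996, -0.001], [-0.996, 0.094, 0.0], [0.0, 0.001, -1.0]]
wrist_force: [0.0, 0.5, -3.5]
gripper_width: 0.158
gripper_force: 30.0
```

>>> drive_tool:
  rows:
    - [0,0,0,-3,0,0,0]
    - [0,0,0,0,0,0,0]

```text
time_s: 7.58
tcp_pos: [0.615, -0.062, 0.1657]
ee_rot: [[-0.094, -0.996, -0.001], [-0.996, 0.094, 0.0], [-0.0, 0.001, -1.0]]
wrist_force: [-0.4, 0.2, -4.2]
gripper_width: 0.16
gripper_force: 30.0
```

>>> drive_tool:
  rows:
    - [0,0,0,-2,0,0,0]
    - [0,0,0,0,0,0,0]

```text
time_s: 7.75
tcp_pos: [0.6151, -0.062, 0.1639]
ee_rot: [[-0.094, -0.996, -0.001], [-0.996, 0.094, 0.0], [0.0, 0.001, -1.0]]
wrist_force: [0.1, -0.2, -3.5]
gripper_width: 0.16
gripper_force: 30.0
```

>>> drive_tool:
  rows:
    - [0,0,0,-1,0,0,0]
    - [0,0,0,0,0,0,0]

```text
time_s: 7.92
tcp_pos: [0.6154, -0.062, 0.1634]
ee_rot: [[-0.094, -0.996, 0.0], [-0.996, 0.094, -0.0], [0.0, -0.0, -1.0]]
wrist_force: [0.1, -0.3, -3.5]
gripper_width: 0.158
gripper_force: 30.0
```

>>> drive_tool:
  rows:
    - [40,0,0,0,0,0,0]
    - [40,0,0,0,0,0,0]
    - [40,0,0,0,0,0,0]
    - [40,0,0,5,0,0,0]
    - [40,0,0,15,0,0,0]

```text
time_s: 8.33
tcp_pos: [0.6141, -0.062, 0.1818]
ee_rot: [[-0.094, -0.996, -0.004], [-0.996, 0.094, -0.0], [0.0, 0.004, -1.0]]
wrist_force: [0.8, 0.2, -0.4]
gripper_width: 0.378
gripper_force: 0.0
```

>>> drive_tool:
  rows:
    - [40,0,0,25,0,0,0]
    - [20,-20,0,30,0,0,0]
    - [0,-36,15,15,0,0,0]
    - [0,-36,15,0,0,0,0]
    - [0,-15,15,0,0,0,0]

```text
time_s: 8.75
tcp_pos: [0.5054, -0.0171, 0.2554]
ee_rot: [[-0.095, -0.995, 0.003], [-0.995, 0.095, 0.001], [-0.002, -0.002, -1.0]]
wrist_force: [-0.3, 0.6, -1.2]
gripper_width: 0.179
gripper_force: 0.0
```

>>> drive_tool:
  rows:
    - [0,0,0,0,0,0,0]
    - [0,0,0,0,0,0,0]

```text
time_s: 8.92
tcp_pos: [0.5082, -0.0166, 0.2549]
ee_rot: [[-0.092, -0.996, 0.003], [-0.996, 0.092, 0.0], [-0.001, -0.003, -1.0]]
wrist_force: [0.6, -0.2, 0.5]
gripper_width: 0.047
gripper_force: 0.0
```

```bash
python3 - <<'E'
from h import *
np.set_printoptions(precision=4,suppress=True)
s,P,w=wcloud(); cv2.imwrite("pics/w3.png",P["frame"][:,:,::-1]); c=w[np.isfinite(w[...,0])]
print(s["time_s"],s["tcp_pos"],s["joints"])
q=c[(abs(c[:,0]-.62)<.1)&(abs(c[:,1]+.06)<.13)]
def sh(n,z0,z1,box=None):
    k=q[(q[:,2]>z0)&(q[:,2]<z1)&(q[:,0]<.66)&(abs(q[:,1]+.04)<.08)]; print(n,len(k),k.mean(0),cv2.minAreaRect(k[:,:2].astype(np.float32))); return k
t=sh("tabtop",.165,.186); print(np.median(t[:,2]))
k=q[(q[:,2]>.132)&(q[:,2]<.142)&(np.hypot(q[:,0]-.615,q[:,1]+.062)<.1)]; print("bodytop z",np.median(k[:,2]),len(k))
# midline of the arm
m=[]
for y in np.arange(-.03,.03,.004):
    a=k[(k[:,1]>=y)&(k[:,1]<y+.004)&(k[:,0]<.634+0)]
    if len(a)>5: m.append((y+.002,a[:,0].min(),a[:,0].max()))
print(np.array(m))
p=q[(np.hypot(q[:,0]-.638,q[:,1]-.011)<.012)&(q[:,2]>.1)]; print("pin",np.percentile(p,[2,50,98],axis=0))
E
```

```text
8.9167 [ 0.5082 -0.0166  0.2549] [ 16.4682   9.9681 -14.503    0.0284 -65.3511 -21.7574]
tabtop 699 [ 0.6127 -0.062   0.1746] ((0.6144593954086304, -0.06169522553682327), (0.024104204028844833, 0.01485215313732624), 84.45063781738281)
0.17585400176827784
bodytop z 0.13909278465789482 4100
[[-0.028   0.6092  0.626 ]
 [-0.024   0.6096  0.6264]
 [-0.02    0.6104  0.6256]
 [-0.016   0.6108  0.6267]
 [-0.012   0.6111  0.6268]
 [-0.008   0.6114  0.6275]
 [-0.004   0.6119  0.6274]
 [ 0.      0.6121  0.6285]
 [ 0.004   0.6124  0.6288]
 [ 0.008   0.6124  0.634 ]
 [ 0.012   0.6168  0.6338]
 [ 0.016   0.6205  0.6337]
 [ 0.02    0.6253  0.6306]]
pin [[0.6267 0.0049 0.121 ]
 [0.6356 0.0094 0.1395]
 [0.6431 0.0166 0.1443]]
```

View pics/w3.png

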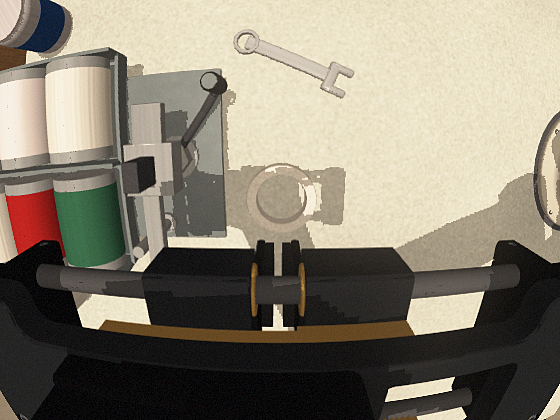

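Key is seated (body top 139 mm, tab top 176 mm), with its arm ~3.6 mm off the pin on the -x side (arm at (152,220), pin (140,248)). Now the lever: move behind the knob with closed fingers.

>>> drive_tool:
  rows:
    - [0,12,-22,0,0,0,-0.106]
    - [0,12,-22,0,0,0,-0.106]
    - [0,12,-23,0,0,0,-0.106]
    - [0,12,-23,0,0,0,-0.106]
    - [0,12,-22,0,0,0,-0.106]

```text
time_s: 9.38
tcp_pos: [0.5698, -0.131, 0.2528]
ee_rot: [[-0.589, -0.808, -0.0], [-0.808, 0.589, -0.0], [0.001, 0.0, -1.0]]
wrist_force: [-0.0, 0.4, 0.1]
gripper_width: 0.007
gripper_force: 0.0
```

>>> drive_tool:
  rows:
    - [0,11,-22,0,0,0,-0.105]
    - [0,0,0,0,0,0,0]
    - [0,0,0,0,0,0,0]

```text
time_s: 9.63
tcp_pos: [0.5801, -0.1527, 0.2519]
ee_rot: [[-0.668, -0.744, -0.002], [-0.744, 0.668, -0.0], [0.001, 0.001, -1.0]]
wrist_force: [0.1, 0.1, -0.3]
gripper_width: 0.007
gripper_force: 0.0
```

>>> drive_tool:
  rows:
    - [0,0,0,-35,0,0,0]
    - [0,-1,2,-40,0,0,0]
    - [0,0,0,-40,0,0,0]
    - [0,0,0,-22,0,0,0]
    - [0,0,0,0,0,0,0]

```text
time_s: 10.05
tcp_pos: [0.5744, -0.1482, 0.1104]
ee_rot: [[-0.666, -0.746, -0.012], [-0.746, 0.666, 0.001], [0.007, 0.01, -1.0]]
wrist_force: [-1.1, 0.1, -0.4]
gripper_width: 0.007
gripper_force: 0.0
```

```bash
python3 - <<'E'
import numpy as np
for p in range(250,135,-3):
    T=lambda a:np.array([615,-62])+93*np.array([np.cos(np.radians(a)),np.sin(np.radians(a))])
    print(p,np.round(T(p),1),"step -3deg",np.round(T(p-3)-T(p),1))
E
```

```text
250 [ 583.2 -149.4] step -3deg [-4.5  1.8]
247 [ 578.7 -147.6] step -3deg [-4.4  2. ]
244 [ 574.2 -145.6] step -3deg [-4.3  2.2]
241 [ 569.9 -143.3] step -3deg [-4.2  2.5]
238 [ 565.7 -140.9] step -3deg [-4.1  2.7]
235 [ 561.7 -138.2] step -3deg [-3.9  2.9]
232 [ 557.7 -135.3] step -3deg [-3.8  3.1]
229 [ 554.  -132.2] step -3deg [-3.6  3.3]
226 [ 550.4 -128.9] step -3deg [-3.4  3.5]
223 [ 547.  -125.4] step -3deg [-3.2  3.6]
220 [ 543.8 -121.8] step -3deg [-3.   3.8]
217 [ 540.7 -118. ] step -3deg [-2.8  4. ]
214 [ 537.9 -114. ] step -3deg [-2.6  4.1]
211 [ 535.3 -109.9] step -3deg [-2.4  4.2]
208 [ 532.9 -105.7] step -3deg [-2.2  4.4]
205 [ 530.7 -101.3] step -3deg [-1.9  4.5]
202 [528.8 -96.8] step -3deg [-1.7  4.6]
199 [527.1 -92.3] step -3deg [-1.5  4.6]
196 [525.6 -87.6] step -3deg [-1.2  4.7]
193 [524.4 -82.9] step -3deg [-1.   4.8]
190 [523.4 -78.1] step -3deg [-0.7  4.8]
187 [522.7 -73.3] step -3deg [-0.5  4.8]
184 [522.2 -68.5] step -3deg [-0.2  4.9]
181 [522.  -63.6] step -3deg [0.  4.9]
178 [522.1 -58.8] step -3deg [0.3 4.9]
175 [522.4 -53.9] step -3deg [0.6 4.8]
172 [522.9 -49.1] step -3deg [0.8 4.8]
169 [523.7 -44.3] step -3deg [1.1 4.8]
166 [524.8 -39.5] step -3deg [1.3 4.7]
163 [526.1 -34.8] step -3deg [1.5 4.6]
160 [527.6 -30.2] step -3deg [1.8 4.5]
157 [529.4 -25.7] step -3deg [2.  4.4]
154 [531.4 -21.2] step -3deg [2.2 4.3]
151 [533.7 -16.9] step -3deg [2.5 4.2]
148 [536.1 -12.7] step -3deg [2.7 4.1]
145 [538.8  -8.7] step -3deg [2.9 3.9]
142 [541.7  -4.7] step -3deg [3.1 3.8]
139 [544.8  -1. ] step -3deg [3.3 3.6]
136 [548.1   2.6] step -3deg [3.5 3.4]
```

>>> drive_tool:
  rows:
    - [0,-4.4,2.0,0,0,0,-0.0524]
    - [0,-4.3,2.2,0,0,0,-0.0524]
    - [0,-4.2,2.5,0,0,0,-0.0524]
    - [0,-4.1,2.7,0,0,0,-0.0524]
    - [0,-3.9,2.9,0,0,0,-0.0524]

```text
time_s: 10.47
tcp_pos: [0.5591, -0.1366, 0.1186]
ee_rot: [[-0.837, -0.547, 0.005], [-0.547, 0.837, -0.001], [-0.003, -0.003, -1.0]]
wrist_force: [0.5, -1.6, -0.9]
gripper_width: 0.004
gripper_force: 0.7
```

>>> drive_tool:
  rows:
    - [0,-3.8,3.1,0,0,0,-0.0524]
    - [0,-3.6,3.3,0,0,0,-0.0524]
    - [0,-3.4,3.5,0,0,0,-0.0524]
    - [0,-3.2,3.6,0,0,0,-0.0524]
    - [0,-3.0,3.8,0,0,0,-0.0524]

```text
time_s: 10.88
tcp_pos: [0.5418, -0.1193, 0.1186]
ee_rot: [[-0.95, -0.312, 0.004], [-0.312, 0.95, -0.001], [-0.003, -0.002, -1.0]]
wrist_force: [0.4, -2.2, -1.2]
gripper_width: 0.002
gripper_force: 0.7
```

>>> drive_tool:
  rows:
    - [0,0,0,0,0,0,0]
    - [0,0,0,0,0,0,0]

```text
time_s: 11.05
tcp_pos: [0.5415, -0.1192, 0.118]
ee_rot: [[-0.949, -0.315, 0.003], [-0.315, 0.949, -0.0], [-0.003, -0.001, -1.0]]
wrist_force: [0.9, -0.5, 0.4]
gripper_width: 0.005
gripper_force: 0.2
```

```bash
cat > m4.py <<'E'
from h import *
np.set_printoptions(precision=4,suppress=True)
s=sense(); T=s["tcp_pos"][:2]-[.615,-.062]; d=s["ee_rot"][:2,1]
print("tool psi",np.degrees(np.arctan2(T[1],T[0]))%360,"R",np.hypot(*T),"yaw",np.degrees(np.arctan2(d[1],d[0])),"push N",-s["wrist_force"][:2]@d)
for n in("top","scene"):
    P=capture(n); e=cloud(P,np.ones((420,560),bool))
    r=np.hypot(e[:,0]-.615,e[:,1]+.062)
    k=e[(e[:,2]>.145)&(e[:,2]<.185)&(r<.02)]; 
    for m in masks_of("nut_knob",P)[:1]:
        q=cloud(P,m["region"]); q=q[(q[:,2]>.08)&(q[:,2]<.13)&(abs(np.hypot(q[:,0]-.615,q[:,1]+.062)-.09)<.02)]
        if len(q): print(n,"knob",len(q),q.mean(0),"phi",np.degrees(np.arctan2(q[:,1].mean()+.062,q[:,0].mean()-.615))%360)
E
python3 m4.py
```

```text
tool psi 217.91276230390008 R 0.0931388970638362 yaw 108.37615576181385 push N 0.7774915167649955
top knob 1391 [ 0.6912 -0.0699  0.1165] phi 354.0717319125095
scene knob 88 [ 0.5464 -0.1021  0.1005] phi 210.27040438342786
```

>>> drive_tool:
  rows:
    - [0,-1.9,2.6,0,0,0,-0.035]
    - [0,-1.8,2.7,0,0,0,-0.035]
    - [0,-1.7,2.7,0,0,0,-0.035]
    - [0,-1.6,2.8,0,0,0,-0.035]
    - [0,-1.5,2.8,0,0,0,-0.035]

```text
time_s: 11.67
tcp_pos: [0.5324, -0.1061, 0.1166]
ee_rot: [[-0.99, -0.141, 0.001], [-0.141, 0.99, -0.0], [-0.001, -0.001, -1.0]]
wrist_force: [-0.0, -1.1, 0.7]
gripper_width: 0.0
gripper_force: 0.8
```

>>> drive_tool:
  rows:
    - [0,0,0,0,0,0,0]

```text
time_s: 11.75
tcp_pos: [0.5323, -0.1058, 0.1166]
ee_rot: [[-0.99, -0.143, 0.001], [-0.143, 0.99, -0.0], [-0.001, -0.0, -1.0]]
wrist_force: [0.6, -0.7, 0.1]
gripper_width: 0.005
gripper_force: 0.5
```

>>> drive_tool:
  rows:
    - [0,-0.9,1.8,0,0,0,-0.02]
    - [0,-0.9,1.8,0,0,0,-0.02]
    - [0,-0.8,1.9,0,0,0,-0.02]
    - [0,-0.8,1.9,0,0,0,-0.02]
    - [0,0,0,0,0,0,0]

```text
time_s: 12.17
tcp_pos: [0.5286, -0.0982, 0.1163]
ee_rot: [[-0.998, -0.062, 0.0], [-0.062, 0.998, 0.0], [-0.0, 0.0, -1.0]]
wrist_force: [0.6, -0.8, 1.0]
gripper_width: 0.005
gripper_force: 0.6
```

Still free. ψ≈203.

>>> drive_tool:
  rows:
    - [0,-0.7,1.9,0,0,0,-0.02]
    - [0,-0.7,1.9,0,0,0,-0.02]
    - [0,-0.6,1.9,0,0,0,-0.02]
    - [0,-0.6,2.0,0,0,0,-0.02]
    - [0,0,0,0,0,0,0]

```text
time_s: 12.58
tcp_pos: [0.5258, -0.0904, 0.1162]
ee_rot: [[-1.0, 0.018, -0.0], [0.018, 1.0, 0.0], [0.0, 0.0, -1.0]]
wrist_force: [0.8, -1.4, 0.4]
gripper_width: 0.007
gripper_force: 0.5
```

>>> drive_tool:
  rows:
    - [0,-0.5,1.9,0,0,0,-0.018]
    - [0,-0.5,1.9,0,0,0,-0.018]
    - [0,-0.5,1.9,0,0,0,-0.018]
    - [0,-0.5,1.9,0,0,0,-0.018]
    - [0,0,0,0,0,0,0]

```text
time_s: 13.0
tcp_pos: [0.5239, -0.0828, 0.1162]
ee_rot: [[-0.996, 0.09, -0.0], [0.09, 0.996, 0.0], [0.0, 0.0, -1.0]]
wrist_force: [1.0, -0.8, 1.2]
gripper_width: 0.006
gripper_force: 0.5
```

>>> drive_tool:
  rows:
    - [0,-0.4,1.9,0,0,0,-0.018]
    - [0,-0.4,1.9,0,0,0,-0.018]
    - [0,-0.3,2.0,0,0,0,-0.018]
    - [0,-0.3,2.0,0,0,0,-0.018]
    - [0,0,0,0,0,0,0]

```text
time_s: 13.42
tcp_pos: [0.5226, -0.075, 0.1162]
ee_rot: [[-0.987, 0.161, 0.0], [0.161, 0.987, 0.0], [-0.0, 0.0, -1.0]]
wrist_force: [-0.2, -2.0, 0.8]
gripper_width: 0.005
gripper_force: 0.5
```

>>> drive_tool:
  rows:
    - [0,-0.2,1.6,0,0,0,-0.017]
    - [0,-0.2,1.6,0,0,0,-0.017]
    - [0,-0.1,1.6,0,0,0,-0.017]
    - [0,0,0,0,0,0,0]

```text
time_s: 13.75
tcp_pos: [0.522, -0.0703, 0.1162]
ee_rot: [[-0.977, 0.211, -0.0], [0.211, 0.977, 0.0], [0.0, 0.0, -1.0]]
wrist_force: [-0.4, -1.2, 0.3]
gripper_width: 0.003
gripper_force: 0.5
```

>>> drive_tool:
  rows:
    - [0,0,0,0,0,0,0]

```text
time_s: 13.83
tcp_pos: [0.522, -0.0704, 0.1162]
ee_rot: [[-0.978, 0.211, -0.0], [0.211, 0.978, 0.0], [0.0, 0.0, -1.0]]
wrist_force: [0.9, -1.8, 0.6]
gripper_width: 0.006
gripper_force: 0.4
```

Still ~1 N. Continue.

>>> drive_tool:
  rows:
    - [0,-0.1,1.7,0,0,0,-0.017]
    - [0,-0.1,1.7,0,0,0,-0.017]
    - [0,0,1.7,0,0,0,-0.017]
    - [0,0,1.7,0,0,0,-0.017]
    - [0,0,0,0,0,0,0]

```text
time_s: 14.25
tcp_pos: [0.5218, -0.0635, 0.1162]
ee_rot: [[-0.961, 0.277, -0.0], [0.277, 0.961, 0.0], [0.0, -0.0, -1.0]]
wrist_force: [-0.2, 0.0, 0.4]
gripper_width: 0.008
gripper_force: 0.5
```

>>> drive_tool:
  rows:
    - [0,0,1.8,0,0,0,-0.017]
    - [0,0,1.8,0,0,0,-0.017]
    - [0,0,1.8,0,0,0,-0.017]
    - [0,0.1,1.8,0,0,0,-0.017]
    - [0,0,0,0,0,0,0]

```text
time_s: 14.67
tcp_pos: [0.522, -0.0562, 0.1162]
ee_rot: [[-0.94, 0.342, 0.0], [0.342, 0.94, 0.0], [-0.0, 0.0, -1.0]]
wrist_force: [-0.0, -0.9, 1.1]
gripper_width: -0.0
gripper_force: 0.5
```

>>> drive_tool:
  rows:
    - [0,0.2,1.8,0,0,0,-0.018]
    - [0,0.2,1.8,0,0,0,-0.018]
    - [0,0.3,1.8,0,0,0,-0.018]
    - [0,0.3,1.8,0,0,0,-0.018]
    - [0,0,0,0,0,0,0]

```text
time_s: 15.08
tcp_pos: [0.5228, -0.0492, 0.1162]
ee_rot: [[-0.913, 0.409, -0.0], [0.409, 0.913, -0.0], [0.0, -0.0, -1.0]]
wrist_force: [-0.3, -0.5, 1.7]
gripper_width: 0.006
gripper_force: 1.0
```

```bash
python3 m4.py; python3 - <<'E'
from h import *
q=capture("scene"); a=q["frame"][170:330,180:380,::-1]
s,P,w=wcloud(); b=P["frame"][:,:,::-1]
cv2.imwrite("pics/s4.png",np.vstack([cv2.resize(a,(400,320),interpolation=cv2.INTER_CUBIC),cv2.resize(b,(400,280))]))
E
```

```text
tool psi 172.08309404757685 R 0.09304793970505343 yaw 65.87949841405097 push N 0.5794571441113333
scene knob 44 [ 0.5555 -0.0499  0.112 ] phi 168.4679277958641
```

View pics/s4.png

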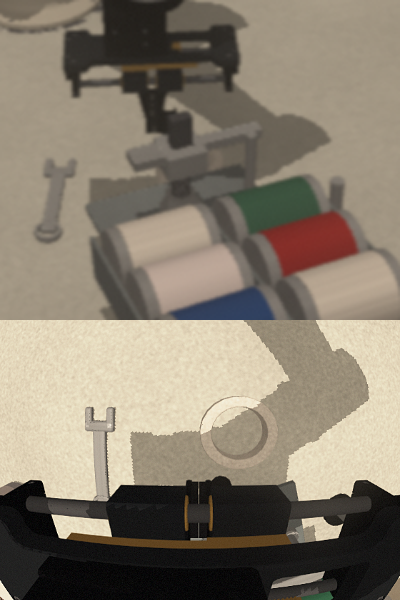

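The scene and wrist views show the knob at (220,485) still right against the fingers' leading side, and the key in place. Continue.

>>> drive_tool:
  rows:
    - [0,0.4,1.7,0,0,0,-0.018]
    - [0,0.4,1.7,0,0,0,-0.018]
    - [0,0.4,1.7,0,0,0,-0.018]
    - [0,0.4,1.7,0,0,0,-0.018]
    - [0,0,0,0,0,0,0]

```text
time_s: 15.8
tcp_pos: [0.5244, -0.0423, 0.1162]
ee_rot: [[-0.881, 0.473, -0.001], [0.473, 0.881, 0.0], [0.0, -0.0, -1.0]]
wrist_force: [-3.0, -1.8, 2.0]
gripper_width: 0.002
gripper_force: 1.5
```

Nut bears (3 N). Smaller steps.

>>> drive_tool:
  rows:
    - [0,0.4,1.2,0,0,0,-0.013]
    - [0,0.4,1.2,0,0,0,-0.013]
    - [0,0.4,1.2,0,0,0,-0.013]
    - [0,0,0,0,0,0,0]

```text
time_s: 16.13
tcp_pos: [0.5256, -0.0388, 0.1162]
ee_rot: [[-0.862, 0.507, -0.001], [0.507, 0.862, -0.0], [0.0, -0.0, -1.0]]
wrist_force: [-2.5, -1.3, 2.0]
gripper_width: 0.003
gripper_force: 1.8
```

>>> drive_tool:
  rows:
    - [0,0.5,1.2,0,0,0,-0.013]
    - [0,0.5,1.2,0,0,0,-0.013]
    - [0,0.5,1.2,0,0,0,-0.013]
    - [0,0,0,0,0,0,0]

```text
time_s: 16.47
tcp_pos: [0.5269, -0.0353, 0.1161]
ee_rot: [[-0.841, 0.54, -0.001], [0.54, 0.841, -0.0], [0.001, -0.001, -1.0]]
wrist_force: [-4.4, -2.3, 3.8]
gripper_width: 0.006
gripper_force: 2.5
```

>>> drive_tool:
  rows:
    - [0,0.5,1.0,0,0,0,-0.011]
    - [0,0.5,1.0,0,0,0,-0.011]
    - [0,0,0,0,0,0,0]

```text
time_s: 16.72
tcp_pos: [0.5273, -0.0336, 0.1161]
ee_rot: [[-0.829, 0.559, -0.002], [0.559, 0.829, -0.001], [0.002, -0.002, -1.0]]
wrist_force: [-5.2, -2.1, 4.9]
gripper_width: 0.008
gripper_force: 3.2
```

>>> drive_tool:
  rows:
    - [0,0.6,1.0,0,0,0,-0.005]
    - [0,0.6,1.0,0,0,0,-0.005]
    - [0,0,0,0,0,0,0]

```text
time_s: 16.97
tcp_pos: [0.5279, -0.0319, 0.116]
ee_rot: [[-0.824, 0.567, -0.004], [0.567, 0.824, -0.001], [0.003, -0.003, -1.0]]
wrist_force: [-7.4, -3.5, 4.4]
gripper_width: 0.002
gripper_force: 4.0
```

>>> drive_tool:
  rows:
    - [0,-0.3,1.5,0,0,0,-0.003]
    - [0,-0.3,1.5,0,0,0,-0.003]
    - [0,0,0,0,0,0,0]

```text
time_s: 17.22
tcp_pos: [0.528, -0.0295, 0.1157]
ee_rot: [[-0.82, 0.572, -0.002], [0.572, 0.82, -0.002], [0.001, -0.003, -1.0]]
wrist_force: [-3.3, -7.6, 1.5]
gripper_width: 0.005
gripper_force: 4.0
```

>>> drive_tool:
  rows:
    - [0,0.5,1.1,0,0,0,-0.005]
    - [0,0.5,1.1,0,0,0,-0.005]
    - [0,0,0,0,0,0,0]

```text
time_s: 17.47
tcp_pos: [0.5285, -0.0277, 0.1156]
ee_rot: [[-0.815, 0.58, -0.004], [0.58, 0.815, -0.003], [0.002, -0.004, -1.0]]
wrist_force: [-3.2, -8.5, 2.2]
gripper_width: 0.006
gripper_force: 4.8
```

>>> drive_tool:
  rows:
    - [0,0.4,1.2,0,0,0,-0.005]
    - [0,0.4,1.2,0,0,0,-0.005]
    - [0,0,0,0,0,0,0]

```text
time_s: 17.72
tcp_pos: [0.5291, -0.0258, 0.1154]
ee_rot: [[-0.809, 0.588, -0.005], [0.588, 0.809, -0.003], [0.002, -0.005, -1.0]]
wrist_force: [-2.9, -10.1, 1.2]
gripper_width: 0.007
gripper_force: 5.4
```

```bash
cat > m5.py <<'E'
from h import *
import sys
np.set_printoptions(precision=4,suppress=True)
P=capture("top"); Q=capture("scene")
cv2.imwrite("pics/%s.png"%sys.argv[1],np.vstack([cv2.resize(X["frame"][a:b,c:d,::-1],(480,300),interpolation=cv2.INTER_CUBIC) for X,a,b,c,d in((P,130,230,270,430),(Q,180,280,200,360))]))
for n,X in(("top",P),("scene",Q)):
    e=cloud(X,np.ones((420,560),bool)); r=np.hypot(e[:,0]-.615,e[:,1]+.062)
    k=e[(e[:,2]>.130)&(e[:,2]<.145)&(r<.1)&(e[:,0]<.66)&(e[:,1]>-.13)&(e[:,1]<.005)]
    m=np.array([(y+.003,a[:,0].mean(),np.ptp(a[:,0])) for y in np.arange(-.115,.0,.006) if len(a:=k[(k[:,1]>=y)&(k[:,1]<y+.006)])>2])
    f=np.polyfit(m[:,0],m[:,1],1); print(n,"key yaw approx",-np.degrees(np.arctan(f[0])),len(k)); print(m.T*1000)
E
python3 m5.py s5
```

```text
top key yaw approx -89.63567979009568 10
[[  2.    ]
 [629.0621]
 [  3.2675]]
scene key yaw approx 0.33575043237669333 699
[[-112.     -106.     -100.      -94.      -88.      -82.      -76.
   -70.      -64.      -58.      -52.      -46.      -40.      -34.
   -28.      -22.      -16.      -10.       -4.        2.    ]
 [ 612.6515  614.518   614.1328  615.6421  618.87    619.6907  617.1907
   624.1102  630.6461  632.4644  634.4241  622.4801  587.0643  587.0378
   585.3069  605.4685  621.3893  625.7747  627.7612  631.3077]
 [  29.4219   30.4097   30.8978   28.535    42.2402   47.3582   48.3361
    48.7311   21.3379   20.615    21.6685  112.6179   98.4367   97.3867
    99.6026   92.0472   93.0057   18.4556   20.4696   25.7688]]m5.py:10: RankWarning: Polyfit may be poorly conditioned
  f=np.polyfit(m[:,0],m[:,1],1); print(n,"key yaw approx",-np.degrees(np.arctan(f[0])),len(k)); print(m.T*1000)
```

View pics/s5.png

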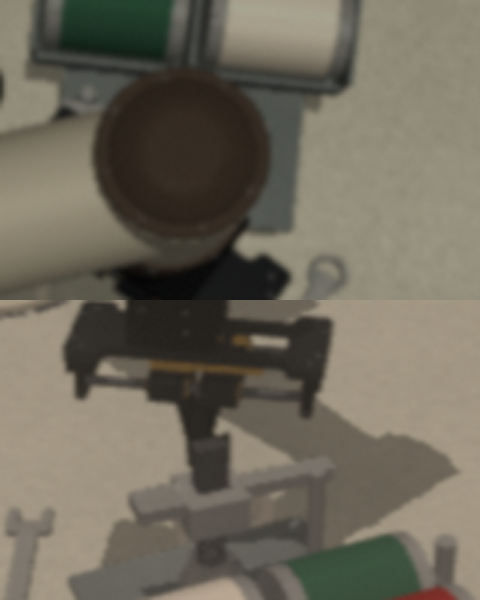

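The scene view shows the key's arm against the pin at (320,470); push is ~10 N and rising.

>>> drive_tool:
  rows:
    - [0,0.5,1.1,0,0,0,-0.004]
    - [0,0.5,1.1,0,0,0,-0.004]
    - [0,0.5,1.1,0,0,0,-0.004]
    - [0,0,0,0,0,0,0]

```text
time_s: 18.15
tcp_pos: [0.53, -0.0233, 0.1152]
ee_rot: [[-0.801, 0.598, -0.006], [0.598, 0.801, -0.004], [0.002, -0.007, -1.0]]
wrist_force: [-3.6, -12.4, 0.6]
gripper_width: 0.003
gripper_force: 6.5
```

>>> drive_tool:
  rows:
    - [0,0.6,1.1,0,0,0,-0.004]
    - [0,0.6,1.1,0,0,0,-0.004]
    - [0,0.6,1.1,0,0,0,-0.004]
    - [0,0,0,0,0,0,0]
    - [0,0,0,0,0,0,0]

```text
time_s: 18.57
tcp_pos: [0.5309, -0.0208, 0.115]
ee_rot: [[-0.794, 0.608, -0.008], [0.608, 0.794, -0.006], [0.003, -0.009, -1.0]]
wrist_force: [-5.7, -15.2, 0.6]
gripper_width: 0.007
gripper_force: 7.6
```

>>> drive_tool:
  rows:
    - [0,0,0,0,0,0,0]
    - [0,0,0,0,0,0,0]
    - [0,0,0,0,0,0,0]
    - [0,0,0,0,0,0,0]
    - [0,0,0,0,0,0,0]

```text
time_s: 18.98
tcp_pos: [0.5309, -0.0208, 0.115]
ee_rot: [[-0.794, 0.608, -0.008], [0.608, 0.794, -0.005], [0.003, -0.009, -1.0]]
wrist_force: [-4.3, -15.1, 1.3]
gripper_width: 0.003
gripper_force: 7.6
```

>>> drive_tool:
  rows:
    - [0,-2,-3,0,0,0,0]
    - [0,-4,-6,0,0,0,0]
    - [0,-8,-12,0,0,0,0]
    - [0,-8,-12,10,0,0,0]
    - [0,0,0,35,0,0,0]

```text
time_s: 19.4
tcp_pos: [0.5076, -0.0516, 0.1573]
ee_rot: [[-0.793, 0.609, -0.011], [0.609, 0.793, 0.0], [0.009, -0.007, -1.0]]
wrist_force: [-0.3, 0.6, -0.6]
gripper_width: 0.006
gripper_force: 0.0
```

>>> drive_tool:
  rows:
    - [0,0,0,40,0,0,0]
    - [0,0,0,40,0,0,0]
    - [0,-20,0,20,0,0,0]
    - [0,-35,0,0,0,0,0]
    - [0,-30,0,0,0,0,0]

```text
time_s: 19.82
tcp_pos: [0.4271, -0.0498, 0.2634]
ee_rot: [[-0.794, 0.607, 0.007], [0.607, 0.794, 0.003], [-0.004, 0.006, -1.0]]
wrist_force: [-1.2, 0.3, -0.7]
gripper_width: 0.006
gripper_force: 0.0
```

>>> drive_tool:
  rows:
    - [0,-35,0,0,0,0,0.1]
    - [0,-10,0,0,0,0,0.1]
    - [0,0,0,0,0,0,0]
    - [0,0,0,0,0,0,0]

```text
time_s: 20.15
tcp_pos: [0.3825, -0.05, 0.2626]
ee_rot: [[-0.899, 0.438, 0.005], [0.438, 0.899, 0.002], [-0.004, 0.003, -1.0]]
wrist_force: [0.3, 0.1, 0.2]
gripper_width: 0.003
gripper_force: 0.0
```

```bash
python3 m5.py s6; python3 - <<'E'
from h import *
s=sense(); print(s["time_s"],s["tcp_pos"],s["wrist_force"])
for n in("top","scene"):
    P=capture(n); e=cloud(P,np.ones((420,560),bool)); r=np.hypot(e[:,0]-.615,e[:,1]+.062)
    q=e[(e[:,2]>.118)&(e[:,2]<.13)&(abs(r-.09)<.015)&(e[:,0]<.58)]
    if len(q): print(n,"knob",q.mean(0),len(q),"phi",np.degrees(np.arctan2(q[:,1].mean()+.062,q[:,0].mean()-.615))%360)
E
```

```text
top key yaw approx -7.940533947901158 712
[[-112.     -106.     -100.      -94.      -88.      -82.      -76.
   -70.      -64.      -58.      -52.      -46.      -40.      -34.
   -28.      -22.      -16.      -10.       -4.        2.    ]
 [ 605.85    606.7402  607.0647  608.5875  610.5571  612.934   607.3951
   605.4471  606.63    608.0189  612.5373  615.1977  610.2463  615.9511
   618.0194  618.2037  619.1198  619.7835  620.3697  622.1487]
 [  27.4503   28.8014   27.18     27.8713   35.951    44.9183   45.3417
    44.2151   45.5009   44.8255   46.424    44.7031   40.7881   25.2834
    16.7667   15.0804   16.6052   14.619    14.9998   16.6979]]
scene key yaw approx -6.494672089841056 646
[[-112.     -106.     -100.      -94.      -88.      -82.      -76.
   -70.      -64.      -58.      -52.      -46.      -40.      -34.
   -28.      -22.      -16.      -10.       -4.        2.    ]
 [ 612.8487  614.2163  615.4458  615.4161  621.3406  617.2309  618.815
   625.1698  631.3041  631.65    633.6869  630.3673  619.1139  621.9149
   624.3041  623.6169  625.7086  625.518   627.277   629.8061]
 [  31.365    27.4812   29.8796   29.6131   40.6318   47.098    48.5389
    47.6665   21.3854   18.0903   21.6427   30.969    24.6525   31.9641
    22.4851   18.2734   17.5104   21.8207   18.5608   27.6397]]
20.25 [ 0.38315147 -0.04991625  0.26188019] [1.16509772 0.4921023  0.27065987]
top knob [ 0.53321027 -0.01728085  0.12258393] 20 phi 151.33203625928027
scene knob [ 0.53931126 -0.02053572  0.12473505] 13 phi 151.2849161813572
```

View pics/s6.png

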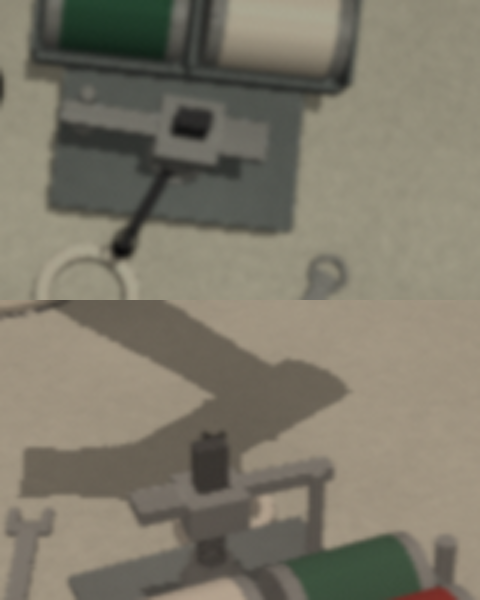

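The final views show the key seated with its arm against the pin (top view (88,115)), the lever ending towards -x (knob (122,245)), and the bystanders untouched. I'm handing in.

```bash
python3 -c "
from station import finish_job
print(finish_job())"
```

```text
the job is handed in; nothing more can be done
None
```

The job is handed in: the key is fully down on the screw with its arm against the stop pin, the nut was tightened with a steady push of about 15 N (16 N at most), and the other goods stayed where they were; the washer wind-up and the screw's turn (about 0.07 rad seen at the key, within 0.3 allowing for play) are inferred from force and camera readings, not read directly.

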